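# Lay out the watch-stall display from a stack

### The arm

A 6-joint arm with a two-finger parallel gripper is mounted at the origin on the work surface. World frame = base frame: x ahead of the robot, y to its left, z up, the work surface at z = 0. Lengths are in m, angles in rad, forces in N, time in s.
With the tool pointing down it reaches from about 0.375 to 0.9 m from the base axis. Payload 3.1 kg.
Tool frame: the origin (TCP) lies at the very end of the fingers, on their centre line; the grasp point (between the pads) lies 19 mm behind it; z points along the fingers, y is the line along which they close (so a half turn about z gives the same grasp; the last joint's range is limited). The gripper opens to 85 mm and grips with 20 to 120 N. Pads are 22 mm wide; open, the fingers measure 114 mm over their backs; the gripper's body (76 mm by 85 mm) begins 54 mm behind the grasp point. The pads swing forward as they close: fully open they stand 13 mm farther back than shut.
Start: joints at [1.02, 0.527, 1.433, -0, 1.181, -0.178], TCP at [0.227, 0.582, 0.231] pointing down, gripper open.
Joint ranges: [-3.08, 3.08], [-0.75, 2.2], [0.22, 2.44], [-1.43, 4.57], [0, 2.65], [-2.85, 2.85]. Speed limits (rad/s): [2.79, 2.79, 3.14, 3.14, 3.14, 3.14].

### API

Orientations are given as a rotation vector (axis times angle).
In Python, from bench import bot gives the robot as it stands. The module is installed in compiled form; this text tells all that it offers.
- The arm moves only by the tool drive_tool, never from a script. Its argument "commands" is a list of rows, each a list of 5 numbers: the shift along the world's x, y, z in mm, then the turn about the world's z in degrees, then the finger opening in mm, from 0 to 85.4. A call has 1 to 10 rows; each row is the pose to reach, as a shift and turn from the pose commanded when the call began; what a row does not reach only later rows make up. A row lasts 1/8 s, in which the tool goes at most 62.5 mm and 10.7 degrees, less where a joint would pass 70% of its speed; a pose out of reach is approached as far as the arm can. A call with a gripper value outside its range is refused whole. The fingers move at their own pace and stop on an object; "squeeze" is the grip in N (left out, the last holds). Time passes only in rows, so rows that repeat a pose let the fingers close. It gives the time, the measured TCP pose, the force, the opening and the grip force at its end, in the units of the state.
- bot.get_state(): the state, without advancing time (a new reading comes with each control period).
- bot.snapshot(name): name is "scene" or "top" or "wrist"; returns the picture (420x560x3 uint8, red, green, blue); there is no depth.
- bot.camera_info(name): a dict with "fx", "fy", "cx", "cy" (pixels), "origin" and "orientation" of the camera in the world. Camera axes: x right, y down, z forward; pixel columns grow to the right and rows downward; lengths in m; the calibration is good to about 2 mm. A picture is of the moment at which its call begins: read the wrist's pose just before it. camera_info takes no time and is no camera call; for the wrist camera it gives the pose at the moment of the call.
- bot.finish_job(): hands the job in; it is judged then, once.
The state is a dict: "time_s": time; "qpos": joint angles; "qd": joint speeds; "joint_torque": joint torques, N m; "eef_pos": TCP position; "orientation": TCP orientation; "ft_force": force on the tool from outside, world axes, zero at the start; "wrist_torque": the same for the moment, N m; "finger_gap": finger opening in m; "grip_force": force on a finger pad.
Only numpy, scipy, OpenCV 4.12 (cv2) and the standard library are available. Lean on these libraries where they do the work, as an engineer would, in place of code of your own. Each camera call takes 0.05 s, during which the arm holds its last target. There are 200 camera calls.

### The job

The wooden display board should show three round watch tins, but a square tin has got into one of its seats: put that square tin flat inside the low plywood returns tray, and put the round tin from the top of the stack in the seat it leaves, centred. Set the other two boxes of the stack on the wooden plinths cut to their outlines, the white carton on the short one and the long black case on the long one, each centred and squared up with its plinth. Keep everything right way up and do not shift the two round tins that are already on the board.

Things in the scene. Friction and masses are not known exactly. Their poses are not given: they have to be found in the camera images.
- round_tin_mid (a point): Middle (half-way up) of the round watch tin on top of the stack: upright aluminium cylinder, diameter 56 mm, height 40 mm, watch face on its lid; z is up. It stands on the white carton, about centred (up to 6 mm off along the carton's length). Weighs 70 to 140 g.
- carton_mid (a point): Middle (half-way up) of the white carton, second in the stack: 88 mm (its x) by 58 mm (its y) by 36 mm high; z is up. It lies on the black case, about centred and nearly parallel. Weighs 100 to 200 g.
- case_mid (a point): Middle (half-way up) of the long black case at the bottom of the stack, lying on the table: 140 mm (its x) by 60 mm (its y) by 40 mm high; z is up. Weighs 140 to 280 g.
- square_tin_mid (a point): Middle (half-way up) of the square watch tin, the wrong one, standing in one of the three seats of the display board: aluminium, 54 by 54 mm (sides along its x and y), 40 mm high; z is up. Weighs 70 to 140 g.
- tin_a_mid (a point): Middle (half-way up) of one of the two round tins that belong on the display board and stay there, in any of the three seats: diameter 56 mm, height 40 mm, loose; z is up.
- tin_b_mid (a point): Middle (half-way up) of the other round tin that belongs on the display board and stays there, in any of the three seats: diameter 56 mm, height 40 mm, loose; z is up.
- display: Display board, fixed: a flat dark wooden slab 84 mm (its x) by 300 mm (its y), 14 mm thick, no rim; origin at the centre of its underside, z up. Three flat round black seats, 68 mm across, are marked on its top (14 mm above the origin), centred at y = -95, 0 and +95 mm, x = 0.
- long_plinth: Long plinth, fixed: a flat pale wooden slab 160 mm (its x) by 80 mm (its y), 15 mm thick, no rim; origin at the centre of its underside, z up.
- short_plinth: Short plinth, fixed: a flat pale wooden slab 108 mm (its x) by 78 mm (its y), 15 mm thick, no rim; origin at the centre of its underside, z up.
- returns: Returns tray, fixed: an open square plywood tray, 140 by 140 mm outside, walls 4 mm thick and 20 mm high (from the table), inner floor about 4 mm above the table; origin at the centre of its underside, z up.
Not all that is in view belongs to the job. Leave any purple look-alike of the short_plinth alone.

How it is judged:
By the outcome, as a careful person would: the job done as asked, in the order asked, and still so for the second after the job is handed in, with the robot touching nothing.
It also fails if it takes over 120 s, if anything falls off the work surface, if the arm or the gripper's body presses on something with over 40 N, if the wrist force passes 120 N, or if a joint passes its speed limit or range.

## Working session

There is one attempt and no reset: what is moved stays moved. The work goes in short steps, Python scripts to look and compute and a tool call to move; the robot and the scene stay as the last step left them, time stands still between calls to the robot, and variables do not carry over. Pictures are saved under pics/ and viewed, at most 14 in all, crops included, and the job is handed in when it is done.

Besides the shell and the picture viewer there is one more tool, called after ">>>" as a command line: name --pt "numbers of a row" for each row, then --argument value for the rest. drive_tool: Moves the arm, as the interface text tells. Its arguments: {"type":"object","properties":{"commands":{"type":"array"},"squeeze":{"type":"number"}},"required":["commands"]}

```bash
mkdir -p pics
python3 - <<'E'
from bench import bot
import cv2,numpy as np
print(bot.get_state())
for n in("scene","top"):
    cv2.imwrite(f"pics/{n}0.png",bot.snapshot(n)[:,:,::-1]); print(n,bot.camera_info(n))
E
```

```text
{'time_s': 0.0, 'qpos': array([ 1.02053013e+00,  5.28477672e-01,  1.43391207e+00,  2.53201990e-05,
        1.18138011e+00, -1.78474207e-01]), 'qd': array([-0.00065061,  0.00079574, -0.00160296,  0.00094758,  0.00263167,
        0.00127404]), 'joint_torque': array([ 3.72096665e-04, -4.42345405e+01, -1.78027833e+01, -2.35601738e-04,
        8.34076724e-03, -2.13129704e-05]), 'eef_pos': array([0.22662454, 0.58169853, 0.23032343]), 'orientation': array([-0.5805188 , -3.0866779 ,  0.00318151]), 'ft_force': array([-0.14712493,  0.01020044, -0.1868929 ]), 'wrist_torque': array([-0.00832823, -0.01169881,  0.02413181]), 'grip_force': 0.0, 'finger_gap': 0.08613779642580563}
scene {'fx': 404.30793564809073, 'fy': 404.30793564809073, 'cx': 284.86396339295686, 'cy': 208.79047232256772, 'origin': array([ 0.94465726, -0.46540107,  0.98613873]), 'orientation': array([-2.42026645, -0.77759162,  0.26954484])}
top {'fx': 425.3002386885765, 'fy': 425.3002386885765, 'cx': 278.483290177021, 'cy': 207.21639229899498, 'origin': array([0.39355105, 0.079932  , 1.02309566]), 'orientation': array([-2.17845348,  2.14659912, -0.17036059])}
```

View pics/top0.png

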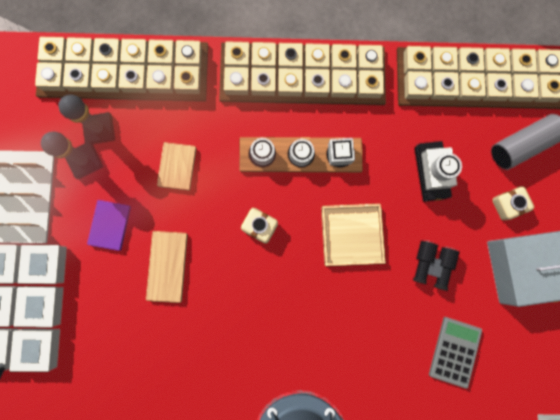

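View pics/scene0.png

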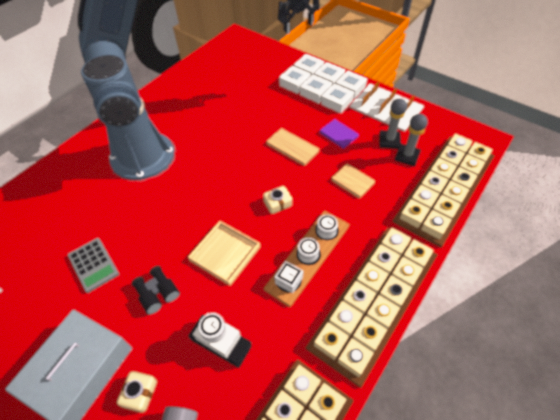

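The top view shows the board at (240–362, 138–172), with the square tin at (342,150) and the round ones at (262,150) and (301,152). The stack is near (440,170), the tray at (353,236), the short plinth at (177,166), the long plinth at (167,267), and the purple decoy at (109,225). The scene view agrees.

```bash
cat > h.py <<'E'
from bench import bot
import cv2,numpy as np
from scipy.spatial.transform import Rotation as R
def ray(ci,uv):
    d=R.from_rotvec(ci["orientation"]).apply([(uv[0]-ci["cx"])/ci["fx"],(uv[1]-ci["cy"])/ci["fy"],1]); return np.array(ci["origin"]),d
def plane(ci,uv,z):
    o,d=ray(ci,uv); return (o+d*(z-o[2])/d[2])[:2]
def tri(*obs):
    "least-squares point from (ci,uv) pairs, residual"
    A=np.zeros((3,3));b=np.zeros(3);L=[]
    for ci,uv in obs:
        o,d=ray(ci,uv);d/=np.linalg.norm(d);P=np.eye(3)-np.outer(d,d);A+=P;b+=P@o;L.append((o,P))
    x=np.linalg.solve(A,b); return x,max(np.linalg.norm(P@(x-o)) for o,P in L)
def shot(name,cam="wrist"):
    ci=bot.camera_info(cam); im=bot.snapshot(cam)[:,:,::-1].copy(); cv2.imwrite(f"pics/{name}.png",im)
    np.save(f"pics/{name}.npy",ci,allow_pickle=True); return ci,im
def load(name): return np.load(f"pics/{name}.npy",allow_pickle=True).item(),cv2.imread(f"pics/{name}.png")
def tool():
    s=bot.get_state();M=R.from_rotvec(s["orientation"]).as_matrix()
    return s["eef_pos"],np.degrees(np.arctan2(M[1,1],M[0,1])),s
E
python3 - <<'E'
from h import *
t=bot.camera_info("top")
for n,uv,z in [("sq",(342,150),.054),("A",(262,150),.054),("B",(301,152),.054),("tin",(449,166),.116),("ret",(353,236),.02),("short",(177,166),.015),("long",(167,267),.015),("dispL",(240,155),.014),("dispR",(362,155),.014)]:
    print(n,plane(t,uv,z).round(3))
p,y,s=tool();w=bot.camera_info("wrist");M=R.from_rotvec(s["orientation"])
print("yaw of tool y",y,"cam in tool",M.inv().apply(w["origin"]-p),(M.inv()*R.from_rotvec(w["orientation"])).as_matrix().round(3),w["fx"],w["cx"],w["cy"])
E
```

```text
sq [ 0.663 -0.089]
A [0.659 0.099]
B [0.656 0.007]
tin [ 0.614 -0.315]
ret [ 0.463 -0.12 ]
short [0.626 0.303]
long [0.385 0.316]
dispL [0.656 0.153]
dispR [ 0.662 -0.145]
yaw of tool y 68.69821391452062 cam in tool [ 0.07421061  0.0001991  -0.14160666] [[-0.    -0.957 -0.29 ]
 [ 1.    -0.    -0.   ]
 [-0.    -0.29   0.957]] 293.3244371444729 277.13847221798835 202.3934347495863
```

>>> drive_tool --pt "333 -282 0 -69 85" --pt "333 -282 0 -69 85" --pt "333 -282 0 -69 85" --pt "333 -282 0 -69 85" --pt "333 -282 0 -69 85" --pt "333 -282 0 -69 85" --pt "333 -282 0 -69 85" --pt "333 -282 0 -69 85" --pt "333 -282 0 -69 85" --pt "333 -282 0 -69 85"

```text
time_s: 1.35
eef_pos: [0.5585, 0.3013, 0.231]
orientation: [-2.224, -2.217, 0.002]
ft_force: [-0.8, 1.2, -0.1]
finger_gap: 0.0851
grip_force: 0.0
```

Run:
```python
from h import *
print(tool()[:2],tool()[2]["qpos"],tool()[2]["time_s"]); shot("w1")
```

```text
(array([0.55850217, 0.30128074, 0.23102559]), np.float64(-0.18901598244692)) [3.18733463e-01 5.41489113e-01 1.40653049e+00 3.32050199e-04
 1.19496261e+00 3.21910218e-01] 1.35
```

View pics/w1.png

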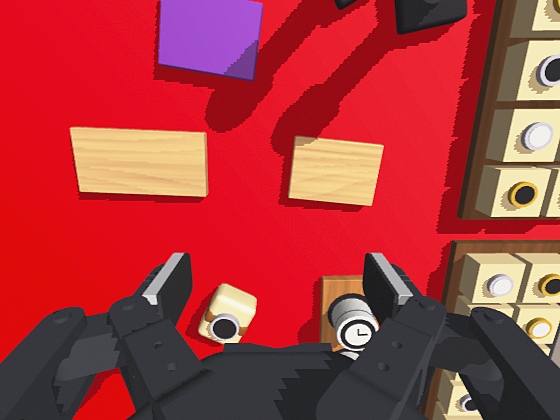

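The wrist view shows the long plinth at (70–208, 127–196), the short plinth at (289–383, 137–206), and the purple decoy above. The board starts at (320–370, 275+).

>>> drive_tool --pt "0 -60 0 0 85" --pt "0 -80 0 0 85" --pt "0 -80 0 0 85"

```text
time_s: 1.78
eef_pos: [0.5597, 0.2202, 0.2316]
orientation: [-2.228, -2.214, -0.001]
ft_force: [0.3, 0.7, -0.2]
finger_gap: 0.0851
grip_force: 0.0
```

```bash
cat >> h.py <<'E'
def rectify(ci,im,c,half,z,res=2):
    "top-down picture of plane z about c; res px/mm; world x right, y up"
    n=int(half*2000*res); q=np.float32([[0,0],[n,0],[n,n],[0,n]])
    W=[(c[0]-half,c[1]+half),(c[0]+half,c[1]+half),(c[0]+half,c[1]-half),(c[0]-half,c[1]-half)]
    Mi=R.from_rotvec(ci["orientation"]).inv()
    P=[]
    for w in W:
        v=Mi.apply(np.r_[w,z]-ci["origin"]); P.append((ci["fx"]*v[0]/v[2]+ci["cx"],ci["fy"]*v[1]/v[2]+ci["cy"]))
    H=cv2.getPerspectiveTransform(np.float32(P),q); return cv2.warpPerspective(im,H,(n,n),flags=cv2.INTER_CUBIC)
def rect(ci,im,c,half,z,lo,hi,res=2):
    "largest blob in HSV range on plane z: centre, sizes mm, angle of the long side"
    r=rectify(ci,im,c,half,z,res); m=cv2.inRange(cv2.cvtColor(r,cv2.COLOR_BGR2HSV),np.array(lo),np.array(hi))
    m=cv2.morphologyEx(m,cv2.MORPH_OPEN,np.ones((5,5)))
    k=max(cv2.findContours(m,cv2.RETR_EXTERNAL,cv2.CHAIN_APPROX_NONE)[0],key=cv2.contourArea)
    b=cv2.boxPoints(cv2.minAreaRect(k))/res/1000; b=np.c_[c[0]-half+b[:,0],c[1]+half-b[:,1]]
    e=[b[1]-b[0],b[2]-b[1]]; l=[np.linalg.norm(v)*1000 for v in e]; v=e[int(np.argmax(l))]
    return b.mean(0).round(4),sorted(np.round(l,1)),round((np.degrees(np.arctan2(v[1],v[0]))+90)%180-90,2),m
E
python3 - <<'E'
from h import *
print(tool()[:2]); shot("w2")
for n in("w1","w2"):
    ci,im=load(n); hs=cv2.cvtColor(im,cv2.COLOR_BGR2HSV)
    if n=="w1": print(hs[160,130],hs[194,130],hs[170,335],hs[204,335],hs[300,250])
    for nm,c,hf in(("long",(.385,.316),.1),("short",(.626,.303),.075)):
        print(n,nm,[rect(ci,im,c,hf,.015,(8,30,lo),(25,180,255))[:3] for lo in(120,190)])
E
```

```text
(array([0.55968652, 0.2201611 , 0.23161917]), np.float64(-0.37109952161608767))
[ 20 110 244] [179 255 100] [ 22 104 245] [178 246 150] [ 23  73 237]
w1 long [(array([0.3908, 0.3187], dtype=float32), [np.float32(80.0), np.float32(161.9)], np.float32(-2.63)), (array([0.3902, 0.3188], dtype=float32), [np.float32(79.7), np.float32(159.8)], np.float32(-2.58))]
w1 short [(array([0.6284, 0.3065], dtype=float32), [np.float32(78.0), np.float32(108.0)], np.float32(-6.09)), (array([0.629 , 0.3058], dtype=float32), [np.float32(75.9), np.float32(106.7)], np.float32(-6.13))]
w2 long [(array([0.391, 0.318], dtype=float32), [np.float32(79.3), np.float32(162.1)], np.float32(-2.54)), (array([0.3902, 0.3184], dtype=float32), [np.float32(78.6), np.float32(159.7)], np.float32(-2.54))]
w2 short [(array([0.6287, 0.3059], dtype=float32), [np.float32(77.4), np.float32(107.9)], np.float32(-6.07)), (array([0.6293, 0.3062], dtype=float32), [np.float32(76.6), np.float32(106.8)], np.float32(-6.16))]
```

View pics/w2.png

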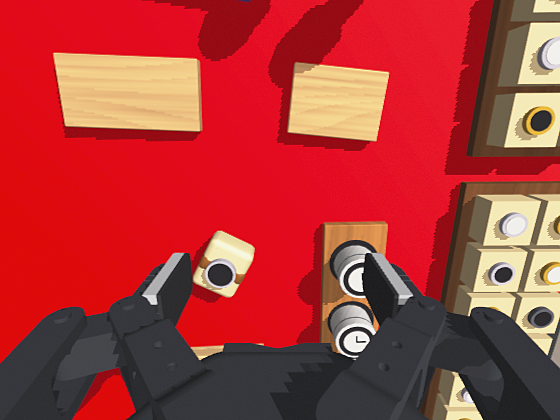

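Both views put the plinth tops at z ≈ 0.015 (sizes match). The board's tins at (352,262) and (352,330) come into view, as does the decoy box at (223,265). Next is the board.

>>> drive_tool --pt "0 -60 40 0 85" --pt "0 -120 70 0 85" --pt "0 -180 70 0 85" --pt "0 -200 70 0 85" --pt "0 -200 70 0 85" --pt "0 -200 70 0 85"

```text
time_s: 2.58
eef_pos: [0.5601, 0.022, 0.3012]
orientation: [-2.225, -2.217, -0.001]
ft_force: [-0.5, 0.2, -0.1]
finger_gap: 0.0848
grip_force: 0.0
```

Run:
```python
from h import *
print(tool()[:2]); shot("w3")
```

```text
(array([0.56010633, 0.02198829, 0.30122793]), np.float64(-0.22301959549259145))
```

>>> drive_tool --pt "0 -60 0 0 85" --pt "0 -120 0 0 85" --pt "0 -120 0 0 85" --pt "0 -120 0 0 85"

```text
time_s: 3.12
eef_pos: [0.56, -0.0981, 0.301]
orientation: [-2.225, -2.216, -0.001]
ft_force: [-1.0, -0.1, -0.3]
finger_gap: 0.0851
grip_force: 0.0
```

Run:
```python
from h import *
print(tool()[:2]); _,b=shot("w4"); _,a=load("w3")
cv2.imwrite("pics/w34.png",np.vstack([a[:300],b[:300]]))
```

```text
(array([ 0.55999818, -0.0980958 ,  0.30097428]), np.float64(-0.24159928662741306))
```

View pics/w34.png

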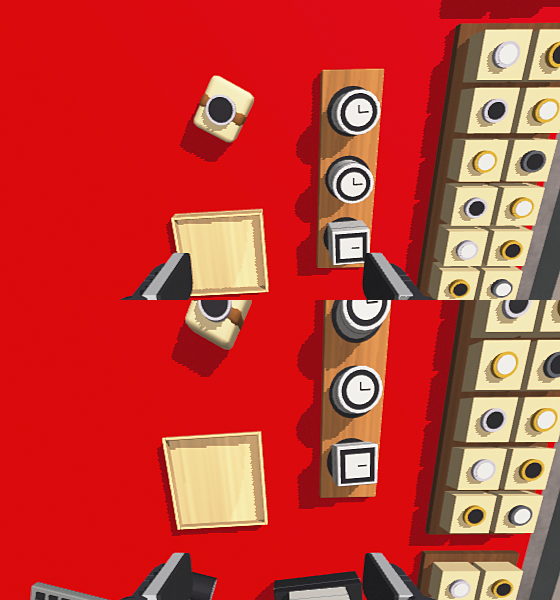

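The top half (w3) shows the round tins at (355,110) and (351,183), the square tin at (348,245) and the tray at (175–268, 210–298). In the lower half (w4) the square tin is at (354,165) and the tray at (163–267, 132–230). I'll rectify these for measurement.

Run:
```python
from h import *
L=[]
for n in("w3","w4"):
    ci,im=load(n); hs=cv2.cvtColor(im,cv2.COLOR_BGR2HSV)
    if n=="w4": print("board",hs[180,330],hs[180,372],"sq side",hs[168,334],"sqtop rim",hs[150,352],"tray floor",hs[180,210],"wall",hs[134,210],hs[200,168],hs[226,215],hs[200,262])
    for z in(.012,.014,.016): print(n,"board",z,[rect(ci,im,(.66,.0),.18,z,(6,90,v),(16,220,255))[:3] for v in(100,150)])
    for z in(.018,.020,.022): print(n,"tray",z,rect(ci,im,(.46,-.12),.09,z,(10,30,100),(28,200,255))[:3])
    L.append(rectify(ci,im,(.66,-.09),.05,.054,4))
cv2.imwrite("pics/sq.png",np.hstack(L))
```

```text
w3 board 0.012 [(array([0.6641, 0.0042], dtype=float32), [np.float32(85.3), np.float32(299.7)], np.float32(-89.29)), (array([0.6643, 0.0462], dtype=float32), [np.float32(80.0), np.float32(85.1)], np.float32(2.57))]
w3 board 0.014 [(array([0.6635, 0.0044], dtype=float32), [np.float32(84.9), np.float32(298.2)], np.float32(-89.24)), (array([0.664 , 0.0467], dtype=float32), [np.float32(80.0), np.float32(84.7)], np.float32(2.59))]
w3 board 0.016 [(array([0.6631, 0.0049], dtype=float32), [np.float32(84.3), np.float32(297.1)], np.float32(-89.27)), (array([0.6633, 0.0467], dtype=float32), [np.float32(79.0), np.float32(84.2)], np.float32(2.62))]
w3 tray 0.018 (array([ 0.4699, -0.1172], dtype=float32), [np.float32(141.2), np.float32(143.3)], np.float32(-86.83))
w3 tray 0.02 (array([ 0.4703, -0.116 ], dtype=float32), [np.float32(140.5), np.float32(142.7)], np.float32(-86.78))
w3 tray 0.022 (array([ 0.4709, -0.1152], dtype=float32), [np.float32(140.1), np.float32(141.9)], np.float32(-86.78))
board [ 13 157 145] [160  16  48] sq side [15  5 99] sqtop rim [143  25  41] tray floor [ 22  98 242] wal
[... 356 characters left out ...]
.float32(259.4)], np.float32(-89.24)), (array([0.6638, 0.052 ], dtype=float32), [np.float32(79.0), np.float32(95.8)], np.float32(10.24))]
w4 board 0.016 [(array([ 0.6639, -0.0154], dtype=float32), [np.float32(83.2), np.float32(257.9)], np.float32(-89.22)), (array([0.6759, 0.0365], dtype=float32), [np.float32(61.6), np.float32(120.8)], np.float32(40.24))]
w4 tray 0.018 (array([ 0.4703, -0.1218], dtype=float32), [np.float32(138.6), np.float32(140.6)], np.float32(3.11))
w4 tray 0.02 (array([ 0.4705, -0.1211], dtype=float32), [np.float32(137.7), np.float32(140.2)], np.float32(3.23))
w4 tray 0.022 (array([ 0.471 , -0.1209], dtype=float32), [np.float32(137.4), np.float32(138.9)], np.float32(3.05))
```

View pics/sq.png

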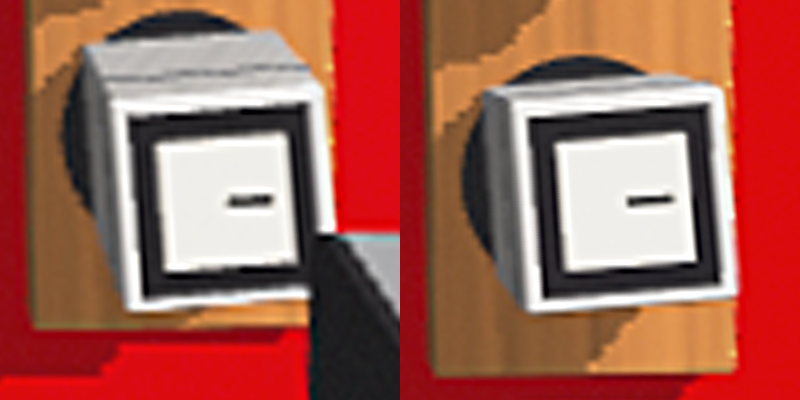

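>>> drive_tool --pt "50 4 -60 3.6 75" --pt "106 10 -120 3.6 75" --pt "106 10 -180 3.6 75" --pt "106 10 -220 3.6 75" --pt "106 10 -220 3.6 75" --pt "106 10 -255 3.6 75" --pt "106 10 -283 3.6 75" --pt "106 10 -283 3.6 75" --pt "106 10 -283 3.6 75"

```text
time_s: 4.3
eef_pos: [0.6679, -0.0896, 0.0215]
orientation: [2.153, 2.282, 0.003]
ft_force: [0.2, 0.2, 0.6]
finger_gap: 0.0751
grip_force: 0.0
```

>>> drive_tool --pt "0 0 0 0 45" --pt "0 0 0 0 45" --pt "0 0 0 0 45" --pt "0 0 0 0 45" --pt "0 0 0 0 45" --pt "0 0 0 0 45" --squeeze 30

```text
time_s: 5.05
eef_pos: [0.6675, -0.09, 0.0209]
orientation: [2.154, 2.282, 0.003]
ft_force: [-1.5, 0.6, 6.7]
finger_gap: 0.0537
grip_force: 32.7
```

>>> drive_tool --pt "0 0 30 0 45" --pt "0 0 70 0 45" --pt "-60 -10 70 0 45" --pt "-120 -20 70 0 45" --pt "-180 -28 70 0 45" --pt "-196 -28 50 0 45" --pt "-196 -28 20 0 45" --pt "-196 -28 0 0 45" --pt "-196 -28 -7 0 45" --pt "-196 -28 -7 0 45"

```text
time_s: 6.3
eef_pos: [0.4704, -0.1179, 0.0116]
orientation: [2.156, 2.284, 0.0]
ft_force: [0.3, 0.4, -0.2]
finger_gap: 0.0537
grip_force: 31.8
```

>>> drive_tool --pt "0 0 -1 0 45" --pt "0 0 -1 0 68" --pt "0 0 -1 0 68" --pt "0 0 -1 0 68" --pt "0 0 30 0 68" --pt "0 0 90 0 68" --pt "20 10 150 0 68" --pt "70 18 210 0 68" --pt "90 18 270 -3 80" --pt "90 18 290 -3 80"

```text
time_s: 7.55
eef_pos: [0.5621, -0.0997, 0.3048]
orientation: [2.211, 2.224, 0.004]
ft_force: [-0.0, 0.2, -1.2]
finger_gap: 0.0796
grip_force: 0.0
```

>>> drive_tool --pt "0 0 0 0 80" --pt "0 0 0 0 80"

```text
time_s: 7.8
eef_pos: [0.5588, -0.0993, 0.3002]
orientation: [-2.214, -2.225, 0.002]
ft_force: [0.3, 0.4, -0.6]
finger_gap: 0.0802
grip_force: 0.0
```

Run:
```python
from h import *
print(tool()[:2]); shot("w5")
```

```text
(array([ 0.55878351, -0.09927228,  0.30019542]), np.float64(0.29807744726907537))
```

>>> drive_tool --pt "0 -60 0 0 80" --pt "0 -120 0 0 80" --pt "0 -150 0 0 80" --pt "0 -150 0 0 80" --pt "0 -150 0 0 80"

```text
time_s: 8.48
eef_pos: [0.559, -0.2487, 0.2997]
orientation: [-2.213, -2.224, 0.0]
ft_force: [-0.7, 0.0, 1.1]
finger_gap: 0.0803
grip_force: 0.0
```

Run:
```python
from h import *
print(tool()[:2]); shot("w6")
```

```text
(array([ 0.55904838, -0.24870021,  0.29971835]), np.float64(0.2807045771065717))
```

>>> drive_tool --pt "0 -60 0 0 80" --pt "0 -80 0 0 80" --pt "0 -80 0 0 80" --pt "0 -80 0 0 80"

```text
time_s: 9.02
eef_pos: [0.5599, -0.3277, 0.3011]
orientation: [-2.213, -2.227, -0.001]
ft_force: [-0.5, 0.6, 0.7]
finger_gap: 0.0802
grip_force: 0.0
```

Run:
```python
from h import *
print(tool()[:2]); _,b=shot("w7"); _,a=load("w6")
ci,im=load("w5")
top=np.hstack([rectify(*load("w5"),(.665,-.09),.05,.014,3),rectify(*load("w5"),(.47,-.118),.075,.044,2)])
st=[rectify(*load(n),(.615,-.315),.1,z,2)[:300] for n in("w6","w7") for z in(.116,)]
bot_=np.hstack(st)
cv2.imwrite("pics/m5.png",np.vstack([cv2.resize(top,None,fx=1,fy=1)[:, :600], np.zeros((0,600,3),np.uint8)]))
cv2.imwrite("pics/m67.png",np.hstack(st))
```

```text
(array([ 0.55992046, -0.32773984,  0.30106829]), np.float64(0.37146636683588763))
```

View pics/m5.png

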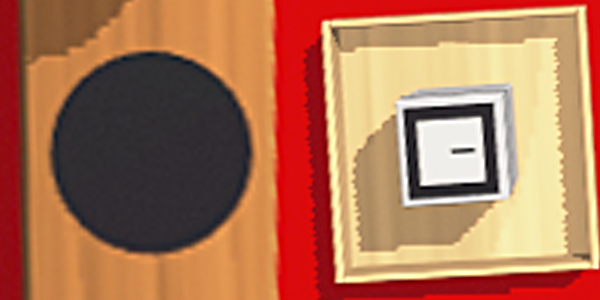

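View pics/m67.png

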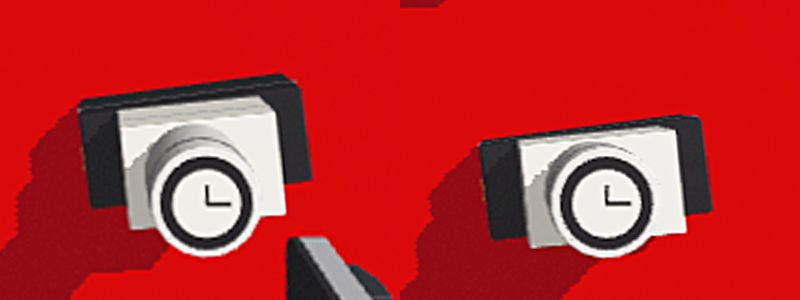

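The seat is empty and its disc is at (152,152), radius 100 px. The square tin lies flat inside the tray. The round tin's face is at (206,203) in both tiles, which confirms z = 0.116. The stack is yawed about +7°.

```bash
cat >> h.py <<'E'
def disc(ci,im,c,half,z,vmax,res=4):
    "dark blob nearest c on plane z: centre of the enclosing ellipse, diameters mm"
    r=rectify(ci,im,c,half,z,res); g=cv2.GaussianBlur(cv2.cvtColor(r,cv2.COLOR_BGR2HSV),(5,5),0)
    m=cv2.inRange(g,np.array([0,0,0]),np.array([180,110,vmax]))
    out=[]
    for k in cv2.findContours(m,cv2.RETR_EXTERNAL,cv2.CHAIN_APPROX_NONE)[0]:
        if cv2.contourArea(k)<200*res*res: continue
        (x,y),d,_=cv2.fitEllipse(cv2.convexHull(k)); out.append((round(c[0]-half+x/res/1000,4),round(c[1]+half-y/res/1000,4),np.round(np.array(d)/res,1)))
    return out
E
python3 - <<'E'
from h import *
print("seat",disc(*load("w5"),(.665,-.09),.039,.014,110),disc(*load("w6"),(.665,-.09),.039,.014,110))
for n in("w6","w7"): print("tin ring",disc(*load(n),(.618,-.317),.027,.116,110),disc(*load(n),(.618,-.317),.027,.114,110))
for n in("w3","w5"):print("A,B",disc(*load(n),(.662,.1),.027,.054,110),disc(*load(n),(.664,.005),.027,.054,110))
E
```

```text
seat [(0.6653, -0.0907, array([66.6, 67.2]))] [(0.6656, -0.0909, array([67. , 67.3]))]
tin ring [(0.6179, -0.3162, array([45.8, 46.6]))] [(0.6183, -0.3171, array([46.1, 46.9]))]
tin ring [(0.6179, -0.3164, array([46. , 46.3]))] [(0.6183, -0.3168, array([46.2, 46.6]))]
A,B [(0.6629, 0.0978, array([46. , 46.3]))] [(0.6626, 0.0044, array([45.9, 46.2]))]
A,B [(0.662, 0.1143, array([56.7, 80.1]))] [(0.6625, 0.0044, array([45.8, 46.1]))]
```

>>> drive_tool --pt "58 14 -60 0 75" --pt "58 14 -120 0 75" --pt "58 14 -170 0 75" --pt "58 14 -200 0 75" --pt "58 14 -219 0 75" --pt "58 14 -219 0 75" --pt "58 14 -219 0 75" --pt "58 14 -219 0 75"

```text
time_s: 10.07
eef_pos: [0.6191, -0.3165, 0.0846]
orientation: [2.213, 2.224, 0.001]
ft_force: [-0.3, -0.6, 0.7]
finger_gap: 0.0751
grip_force: 0.0
```

Run:
```python
from h import *
for i in range(3): print(tool()[:2]); bot.snapshot("scene")
```

```text
(array([ 0.61913022, -0.31651506,  0.08456963]), np.float64(0.29760562282820807))
(array([ 0.61892647, -0.31640758,  0.08430406]), np.float64(0.29309306136355073))
(array([ 0.61866318, -0.31627234,  0.08395278]), np.float64(0.2892314992227202))
```

>>> drive_tool --pt "0 0 0 0 45" --pt "0 0 0 0 45" --pt "0 0 0 0 45" --pt "0 0 0 0 45" --pt "0 0 0 0 45" --pt "0 0 10 0 45" --pt "0 0 40 0 45" --pt "0 0 40 0 45" --squeeze 30

```text
time_s: 11.22
eef_pos: [0.6195, -0.3168, 0.1246]
orientation: [2.212, 2.224, 0.001]
ft_force: [0.9, 0.1, -1.1]
finger_gap: 0.0553
grip_force: 32.1
```

>>> drive_tool --pt "10 60 10 0 45" --pt "30 120 10 0 45" --pt "47 180 10 0 45" --pt "47 225 0 0 45" --pt "47 225 -40 0 45" --pt "47 225 -75 0 45" --pt "47 225 -94 0 45" --pt "47 225 -98 0 45" --pt "47 225 -98 0 45" --pt "47 225 -98 0 45"

```text
time_s: 12.48
eef_pos: [0.6661, -0.0913, 0.0258]
orientation: [2.214, 2.225, 0.002]
ft_force: [0.1, 0.4, -0.9]
finger_gap: 0.0552
grip_force: 32.1
```

Run:
```python
from h import *
bot.snapshot("scene");bot.snapshot("scene");bot.snapshot("scene");print(tool()[:2])
```

```text
(array([ 0.66574514, -0.09104133,  0.02555449]), np.float64(0.28691206284501247))
```

>>> drive_tool --pt "0 0 -3 0 45" --pt "0 0 -4 0 45" --pt "0 0 -4 0 45" --pt "0 0 -4 0 45"

```text
time_s: 13.12
eef_pos: [0.6652, -0.0908, 0.0211]
orientation: [2.215, 2.227, 0.0]
ft_force: [-1.9, -0.2, 4.5]
finger_gap: 0.0552
grip_force: 32.5
```

>>> drive_tool --pt "0 0 0 0 72" --pt "0 0 0 0 72" --pt "0 0 0 0 72" --pt "0 0 30 0 72" --pt "0 0 80 0 72" --pt "-50 -10 140 0 80" --pt "-105 -20 200 0 80" --pt "-105 -20 260 0 80" --pt "-105 -20 281 0 80" --pt "-105 -20 281 0 80"

```text
time_s: 14.38
eef_pos: [0.5619, -0.1117, 0.3062]
orientation: [2.209, 2.22, 0.006]
ft_force: [0.0, 0.3, -0.3]
finger_gap: 0.08
grip_force: 0.0
```

Run:
```python
from h import *
bot.snapshot("scene");print(tool()[:2]);w=shot("w8")
print(disc(*w,(.665,-.09),.027,.054,110),disc(*w,(.664,.005),.027,.054,110))
```

```text
(array([ 0.56065675, -0.11108049,  0.30338069]), np.float64(0.28170583195042853))
[(0.6642, -0.0911, array([45.4, 46.1]))] [(0.6622, 0.0045, array([45.6, 46.1]))]
```

>>> drive_tool --pt "0 -60 0 0 80" --pt "0 -120 0 0 80" --pt "0 -170 0 0 80" --pt "0 -170 0 0 80" --pt "0 -170 0 0 80" --pt "0 -170 0 0 80"

```text
time_s: 15.22
eef_pos: [0.5598, -0.279, 0.3004]
orientation: [-2.212, -2.227, 0.0]
ft_force: [0.1, 0.3, 0.7]
finger_gap: 0.0797
grip_force: 0.0
```

Run:
```python
from h import *
print(tool()[:2]); w=shot("w9")
print([(z,rect(*w,(.615,-.315),.1,z,(0,0,170),(180,60,255))[:3]) for z in(.074,.076,.078)])
r=rectify(*w,(.615,-.315),.1,.076,3)[60:500]; cv2.imwrite("pics/m9.png",r)
```

```text
(array([ 0.55983682, -0.27901053,  0.30036915]), np.float64(0.39103802488240463))
[(0.074, (array([ 0.6234, -0.313 ], dtype=float32), [np.float32(65.4), np.float32(88.6)], np.float32(5.71))), (0.076, (array([ 0.6229, -0.3124], dtype=float32), [np.float32(65.0), np.float32(88.4)], np.float32(5.66))), (0.078, (array([ 0.6225, -0.3118], dtype=float32), [np.float32(64.7), np.float32(87.6)], np.float32(5.71)))]
```

View pics/m9.png

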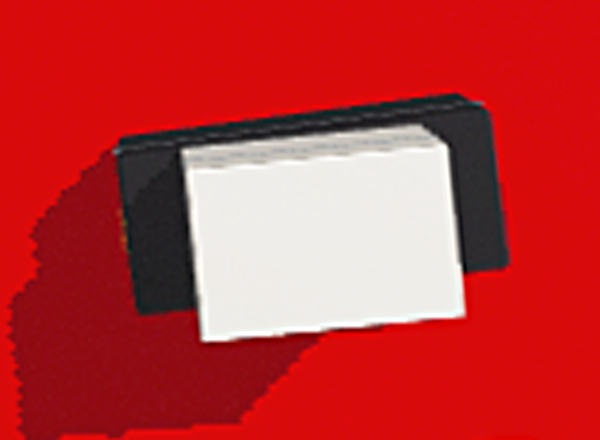

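The carton's top face spans (190,172)–(464,341) on the case, with its lit side wall above it. I need a tighter threshold and a second view.

>>> drive_tool --pt "0 -50 0 0 80" --pt "0 -50 0 0 80" --pt "0 -50 0 0 80" --pt "0 -50 0 0 80"

```text
time_s: 15.78
eef_pos: [0.5601, -0.3292, 0.3014]
orientation: [-2.214, -2.228, -0.0]
ft_force: [0.3, -0.3, 0.9]
finger_gap: 0.0796
grip_force: 0.0
```

Run:
```python
from h import *
print(tool()[:2]); shot("w10")
for n in("w9","w10"):
    for v in(215,225,232): print(n,v,rect(*load(n),(.615,-.315),.1,.076,(0,0,v),(180,60,255))[:3])
    print([(z,rect(*load(n),(.615,-.315),.11,z,(0,0,0),(180,110,60))[:3]) for z in(.04,)])
```

```text
(array([ 0.56010076, -0.32920418,  0.30139434]), np.float64(0.38100292381987544))
w9 215 (array([ 0.6235, -0.3156], dtype=float32), [np.float32(58.1), np.float32(87.5)], np.float32(5.71))
w9 225 (array([ 0.6236, -0.3157], dtype=float32), [np.float32(57.7), np.float32(87.4)], np.float32(5.65))
w9 232 (array([ 0.6236, -0.3158], dtype=float32), [np.float32(57.5), np.float32(87.3)], np.float32(5.71))
[(0.04, (array([ 0.5677, -0.3198], dtype=float32), [np.float32(24.3), np.float32(64.0)], np.float32(-85.53)))]
w10 215 (array([ 0.6233, -0.3159], dtype=float32), [np.float32(58.5), np.float32(87.1)], np.float32(5.89))
w10 225 (array([ 0.6234, -0.3161], dtype=float32), [np.float32(58.0), np.float32(87.0)], np.float32(5.83))
w10 232 (array([ 0.6234, -0.3161], dtype=float32), [np.float32(57.8), np.float32(86.8)], np.float32(5.98))
[(0.04, (array([ 0.5688, -0.3223], dtype=float32), [np.float32(23.7), np.float32(60.0)], np.float32(-81.96)))]
```

>>> drive_tool --pt "63.5 15 -50 -84.5 80" --pt "63.5 15 -100 -84.5 80" --pt "63.5 15 -120 -84.5 80" --pt "63.5 15 -120 -84.5 80" --pt "63.5 15 -120 -84.5 80" --pt "63.5 15 -120 -84.5 80" --pt "63.5 15 -120 -84.5 80" --pt "63.5 15 -120 -84.5 80" --pt "63.5 15 -120 -84.5 80"

```text
time_s: 16.95
eef_pos: [0.6237, -0.3149, 0.1815]
orientation: [-3.137, -0.163, -0.0]
ft_force: [-0.2, 0.7, -0.3]
finger_gap: 0.0802
grip_force: 0.0
```

>>> drive_tool --pt "0 0 -60 0 80" --pt "0 0 -110 0 80" --pt "0 0 -130 0 80" --pt "0 0 -135 0 80" --pt "0 0 -135 0 80" --pt "0 0 -135 0 80" --pt "0 0 -135 0 80"

```text
time_s: 17.82
eef_pos: [0.6244, -0.3163, 0.048]
orientation: [3.136, 0.159, 0.004]
ft_force: [-0.0, 0.1, -0.1]
finger_gap: 0.0802
grip_force: 0.0
```

Run:
```python
from h import *
print(tool()[:2])
```

```text
(array([ 0.62436304, -0.31631041,  0.04804457]), np.float64(-84.19277277472243))
```

>>> drive_tool --pt "0 0 0 0 48" --pt "0 0 0 0 48" --pt "0 0 0 0 48" --pt "0 0 0 0 48" --pt "0 0 0 0 48" --pt "0 0 8 0 48" --pt "0 0 40 0 48" --pt "0 0 70 0 48" --pt "0 0 70 0 48" --squeeze 40

```text
time_s: 18.95
eef_pos: [0.625, -0.3167, 0.1187]
orientation: [3.134, 0.159, 0.007]
ft_force: [0.3, 0.0, -1.4]
finger_gap: 0.0572
grip_force: 44.3
```

>>> drive_tool --pt "5 60 20 0 48" --pt "5 120 20 0 48" --pt "5 180 20 -1 48" --pt "5 240 20 -3 48" --pt "5 300 20 -5 48" --pt "5 360 20 -7 48" --pt "5 420 20 -9 48" --pt "5 480 20 -11 48" --pt "5 540 20 -11.9 48" --pt "5 600 10 -11.9 48"

```text
time_s: 20.2
eef_pos: [0.6279, 0.2861, 0.1249]
orientation: [3.137, -0.167, -0.002]
ft_force: [0.4, -0.9, -1.8]
finger_gap: 0.0574
grip_force: 44.2
```

>>> drive_tool --pt "0 22 -20 0 48" --pt "0 22 -60 0 48" --pt "0 22 -90 0 48" --pt "0 22 -100 0 48" --pt "0 22 -100 0 48" --pt "0 22 -100 0 48" --pt "0 22 -100 0 48"

```text
time_s: 21.08
eef_pos: [0.6292, 0.3062, 0.027]
orientation: [-3.137, 0.168, -0.002]
ft_force: [-0.4, 0.2, -0.7]
finger_gap: 0.0571
grip_force: 44.3
```

Run:
```python
from h import *
bot.snapshot("scene");bot.snapshot("scene");print(tool()[:2])
```

```text
(array([0.62892021, 0.30627354, 0.02690553]), np.float64(-96.10904629124971))
```

>>> drive_tool --pt "0 0 -3 0 48" --pt "0 0 -4.5 0 48" --pt "0 0 -4.5 0 48" --pt "0 0 -4.5 0 48" --pt "0 0 -4.5 0 48"

```text
time_s: 21.8
eef_pos: [0.6284, 0.3063, 0.0222]
orientation: [3.137, -0.167, -0.0]
ft_force: [-1.2, 0.1, 4.0]
finger_gap: 0.0575
grip_force: 45.0
```

>>> drive_tool --pt "0 0 0 0 76" --pt "0 0 0 0 76" --pt "0 0 0 0 76" --pt "0 0 0 0 76" --pt "0 0 40 0 76" --pt "0 0 100 0 76" --pt "-20 0 160 20 80" --pt "-60 0 220 50 80" --pt "-70 0 260 80 80" --pt "-70 0 280 96 80"

```text
time_s: 23.05
eef_pos: [0.5583, 0.307, 0.3061]
orientation: [-2.977, -1.004, -0.009]
ft_force: [1.6, -0.0, -0.9]
finger_gap: 0.0801
grip_force: 0.0
```

>>> drive_tool --pt "0 0 0 0 80" --pt "0 0 0 0 80" --pt "0 0 0 0 80" --pt "0 0 0 0 80" --pt "0 0 0 0 80" --pt "0 0 0 0 80"

```text
time_s: 23.8
eef_pos: [0.5585, 0.3063, 0.3015]
orientation: [2.98, 0.993, -0.001]
ft_force: [-0.8, 0.5, -0.6]
finger_gap: 0.0801
grip_force: 0.0
```

Run:
```python
from h import *
print(tool()[:2]); w=shot("w11")
for v in(215,230): print(rect(*w,(.629,.306),.06,.051,(0,0,v),(180,40,255))[:3])
print(rect(*w,(.629,.306),.07,.015,(8,30,120),(25,180,255))[:3])
cv2.imwrite("pics/m11.png",rectify(*w,(.629,.306),.075,.015,3))
```

```text
(array([0.55851791, 0.30627467, 0.30154055]), np.float64(-53.14364737545537))
(array([0.6285, 0.3073], dtype=float32), [np.float32(58.0), np.float32(87.1)], np.float32(-6.34))
(array([0.6286, 0.307 ], dtype=float32), [np.float32(57.2), np.float32(86.8)], np.float32(-6.16))
(array([0.6292, 0.3061], dtype=float32), [np.float32(77.9), np.float32(107.7)], np.float32(-5.98))
```

View pics/m11.png

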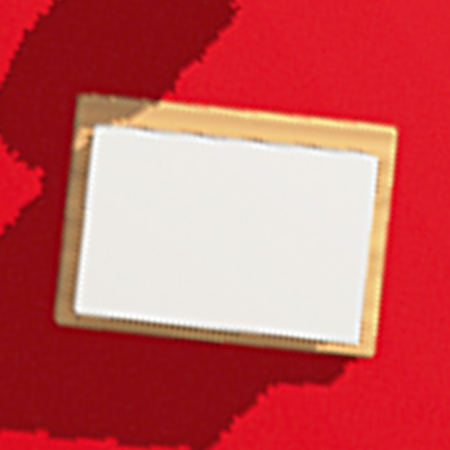

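The carton sits on the short plinth, centred to about 1 mm and squared to 0.3°. Next is the black case.

>>> drive_tool --pt "0 -60 0 5 80" --pt "0 -120 0 10 80" --pt "0 -180 0 15 80" --pt "0 -240 0 20 80" --pt "0 -300 0 25 80" --pt "0 -360 0 31 80" --pt "0 -420 0 37 80" --pt "0 -480 0 43 80" --pt "1.5 -540 0 48 80" --pt "1.5 -600 0 53.4 80"

```text
time_s: 25.1
eef_pos: [0.56, -0.2957, 0.3021]
orientation: [2.213, 2.229, 0.001]
ft_force: [0.5, -0.3, -0.0]
finger_gap: 0.0802
grip_force: 0.0
```

>>> drive_tool --pt "0 0 0 0 80" --pt "0 0 0 0 80" --pt "0 0 0 0 80" --pt "0 0 0 0 80"

```text
time_s: 25.6
eef_pos: [0.5603, -0.2922, 0.3021]
orientation: [2.214, 2.229, 0.0]
ft_force: [-0.3, 0.7, 0.5]
finger_gap: 0.0799
grip_force: 0.0
```

Run:
```python
from h import *
print(tool()[:2]); shot("w12")
```

```text
(array([ 0.56029044, -0.29220032,  0.30213069]), np.float64(0.37560191577019475))
```

>>> drive_tool --pt "0 -60 0 0 80" --pt "0 -60 0 0 80" --pt "0 -60 0 0 80" --pt "0 -60 0 0 80"

```text
time_s: 26.15
eef_pos: [0.5601, -0.3523, 0.3019]
orientation: [-2.214, -2.228, -0.0]
ft_force: [-0.2, 1.2, -0.3]
finger_gap: 0.0801
grip_force: 0.0
```

Run:
```python
from h import *
print(tool()[:2]); shot("w13")
L=[]
for n in("w12","w13"):
    w=load(n)
    for z in(.038,.04,.042):
        print(n,z,[rect(*w,(.62,-.317),.09,z,(0,0,0),(180,130,v))[:3] for v in(60,80)])
    L.append(rectify(*w,(.62,-.317),.09,.04,2))
cv2.imwrite("pics/m13.png",np.hstack(L))
```

```text
(array([ 0.56009866, -0.35231709,  0.30186835]), np.float64(0.33989038205372546))
w12 0.038 [(array([ 0.6249, -0.3141], dtype=float32), [np.float32(62.8), np.float32(137.8)], np.float32(7.56)), (array([ 0.6248, -0.3134], dtype=float32), [np.float32(64.4), np.float32(138.1)], np.float32(7.77))]
w12 0.04 [(array([ 0.6245, -0.3136], dtype=float32), [np.float32(62.7), np.float32(137.1)], np.float32(7.63)), (array([ 0.6245, -0.3128], dtype=float32), [np.float32(64.2), np.float32(137.5)], np.float32(7.48))]
w12 0.042 [(array([ 0.6242, -0.313 ], dtype=float32), [np.float32(62.5), np.float32(136.4)], np.float32(7.46)), (array([ 0.6243, -0.3127], dtype=float32), [np.float32(63.3), np.float32(136.8)], np.float32(7.59))]
w13 0.038 [(array([ 0.6252, -0.3159], dtype=float32), [np.float32(59.7), np.float32(137.6)], np.float32(7.51)), (array([ 0.6252, -0.3157], dtype=float32), [np.float32(60.1), np.float32(138.0)], np.float32(7.59))]
w13 0.04 [(array([ 0.6248, -0.3157], dtype=float32), [np.float32(59.3), np.float32(137.0)], np.float32(7.44)), (array([ 0.6249, -0.3155], dtype=float32), [np.float32(59.8), np.float32(137.2)], np.float32(7.45))]
w13 0.042 [(array([ 0.6245, -0.3157], dtype=float32), [np.float32(58.8), np.float32(136.3)], np.float32(7.62)), (array([ 0.6246, -0.3154], dtype=float32), [np.float32(59.4), np.float32(136.7)], np.float32(7.54))]
```

View pics/m13.png

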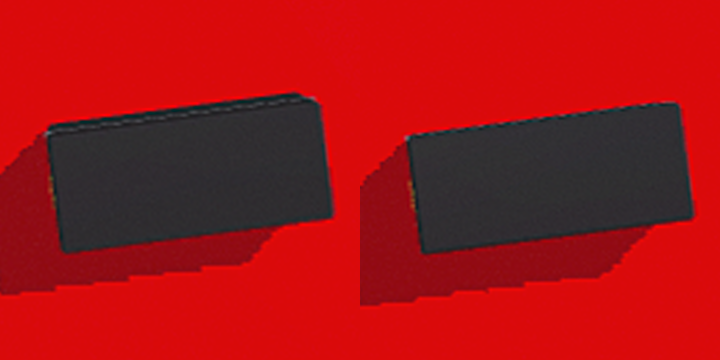

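>>> drive_tool --pt "65 38 -50 -82.8 80" --pt "65 38 -100 -82.8 80" --pt "65 38 -150 -82.8 80" --pt "65 38 -150 -82.8 80" --pt "65 38 -150 -82.8 80" --pt "65 38 -150 -82.8 80" --pt "65 38 -150 -82.8 80" --pt "65 38 -150 -82.8 80" --pt "65 38 -150 -82.8 80"

```text
time_s: 27.32
eef_pos: [0.6252, -0.3148, 0.1521]
orientation: [-3.135, -0.209, -0.0]
ft_force: [1.2, -0.3, -0.3]
finger_gap: 0.08
grip_force: 0.0
```

>>> drive_tool --pt "0 0 -60 0 80" --pt "0 0 -110 0 80" --pt "0 0 -135 0 80" --pt "0 0 -141.5 0 80" --pt "0 0 -141.5 0 80" --pt "0 0 -141.5 0 80" --pt "0 0 -141.5 0 80"

```text
time_s: 28.2
eef_pos: [0.6259, -0.3163, 0.012]
orientation: [3.133, 0.205, 0.003]
ft_force: [-0.7, -0.5, 0.3]
finger_gap: 0.08
grip_force: 0.0
```

Run:
```python
from h import *
print(tool()[:2])
```

```text
(array([ 0.62589649, -0.31625979,  0.01198703]), np.float64(-82.5088713396738))
```

>>> drive_tool --pt "0 0 0 0 48" --pt "0 0 0 0 48" --pt "0 0 0 0 48" --pt "0 0 0 0 48" --pt "0 0 0 0 48" --pt "0 0 8 0 48" --pt "0 0 40 0 48" --pt "0 0 100 0 48" --pt "0 0 100 0 48" --squeeze 50

```text
time_s: 29.32
eef_pos: [0.6283, -0.3179, 0.1159]
orientation: [3.128, 0.204, 0.014]
ft_force: [-0.1, -0.4, -2.3]
finger_gap: 0.0594
grip_force: 56.0
```

>>> drive_tool --pt "-20 57 10 0 48" --pt "-42 114 10 0 48" --pt "-63 171 10 0 48" --pt "-84 228 10 -2 48" --pt "-105 285 10 -4 48" --pt "-126 342 10 -6 48" --pt "-147 399 10 -8 48" --pt "-168 456 10 -10.1 48" --pt "-189 513 10 -10.1 48" --pt "-210 570 10 -10.1 48"

```text
time_s: 30.58
eef_pos: [0.4132, 0.2557, 0.1193]
orientation: [3.14, -0.072, -0.003]
ft_force: [2.2, -0.2, -3.2]
finger_gap: 0.0591
grip_force: 55.9
```

>>> drive_tool --pt "-12 32 -20 0 48" --pt "-24 64.5 -50 0 48" --pt "-24 64.5 -80 0 48" --pt "-24 64.5 -90 0 48" --pt "-24 64.5 -90 0 48" --pt "-24 64.5 -90 0 48" --pt "-24 64.5 -90 0 48"

```text
time_s: 31.45
eef_pos: [0.3919, 0.3188, 0.0313]
orientation: [-3.14, 0.073, -0.003]
ft_force: [-0.1, 0.1, -1.5]
finger_gap: 0.0592
grip_force: 55.8
```

Run:
```python
from h import *
bot.snapshot("scene");bot.snapshot("scene");print(tool()[:2])
```

```text
(array([0.39158625, 0.31875476, 0.031125  ]), np.float64(-92.66254768432587))
```

>>> drive_tool --pt "-0.3 0 -3 0 48" --pt "-0.3 0 -4.5 0 48" --pt "-0.3 0 -4.5 0 48" --pt "-0.3 0 -4.5 0 48" --pt "-0.3 0 -4.5 0 48"

```text
time_s: 32.17
eef_pos: [0.3908, 0.3188, 0.0265]
orientation: [-3.141, 0.072, -0.001]
ft_force: [0.4, -1.5, 5.2]
finger_gap: 0.0592
grip_force: 56.6
```

>>> drive_tool --pt "0 0 0 0 76" --pt "0 0 0 0 76" --pt "0 0 0 0 76" --pt "0 0 0 0 76" --pt "0 0 40 0 76" --pt "0 0 100 0 76" --pt "60 0 140 10 80" --pt "110 0 200 21 80" --pt "110 0 250 32 80" --pt "110 0 275 42 80"

```text
time_s: 33.42
eef_pos: [0.5031, 0.3189, 0.3043]
orientation: [-2.955, -1.065, -0.009]
ft_force: [-0.7, -0.1, -1.1]
finger_gap: 0.0799
grip_force: 0.0
```

>>> drive_tool --pt "0 0 0 20 80" --pt "0 0 0 40 80" --pt "0 0 0 50 80" --pt "0 0 0 50 80" --pt "0 0 0 50 80" --pt "0 0 0 50 80" --pt "0 0 0 50 80" --pt "0 0 0 50 80"

```text
time_s: 34.42
eef_pos: [0.5006, 0.3188, 0.3008]
orientation: [-2.235, -2.208, 0.0]
ft_force: [-0.6, -0.2, 0.3]
finger_gap: 0.0799
grip_force: 0.0
```

Run:
```python
from h import *
print(tool()[:2]); w=shot("w14")
print(rect(*w,(.391,.318),.1,.055,(0,0,0),(180,130,80))[:3],rect(*w,(.391,.318),.1,.015,(8,30,100),(25,180,255))[:3])
t=shot("top9","top")
cv2.imwrite("pics/m14.png",np.hstack([w[1],t[1]])[:, :1120]) 
cv2.imwrite("pics/m14.png",np.vstack([w[1][:300],t[1][100:400]]))
```

```text
(array([0.50064817, 0.31877379, 0.30075984]), np.float64(-0.6846897154486374))
(array([0.3933, 0.3216], dtype=float32), [np.float32(62.8), np.float32(139.6)], np.float32(-2.65)) (array([0.3895, 0.319 ], dtype=float32), [np.float32(79.9), np.float32(160.2)], np.float32(-2.66))
```

View pics/m14.png

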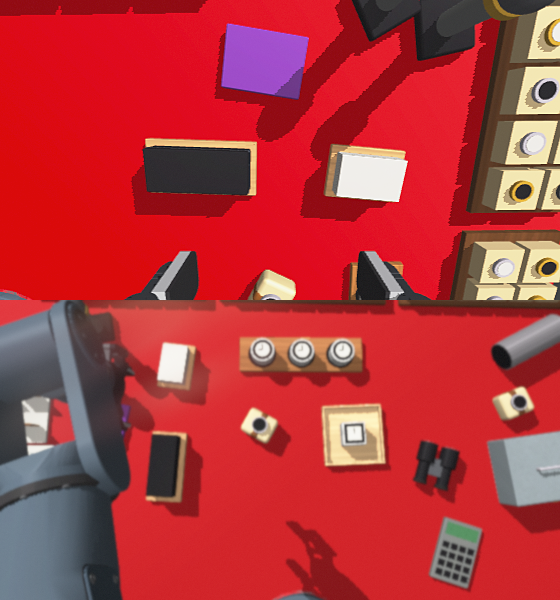

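The case is on the long plinth. The side walls bias this reading, so I'll check again from straight above. Everything else is in place: three round tins on the board and the square tin in the tray.

>>> drive_tool --pt "-50 -40 0 0 80" --pt "-100 -70 0 0 80" --pt "-110 -75 0 0 80" --pt "-110 -75 0 0 80" --pt "-110 -75 0 0 80" --pt "-110 -75 0 0 80" --pt "-110 -75 0 0 80"

```text
time_s: 35.4
eef_pos: [0.3915, 0.2441, 0.3006]
orientation: [-2.233, -2.209, 0.0]
ft_force: [-0.5, 0.3, -0.6]
finger_gap: 0.0802
grip_force: 0.0
```

Run:
```python
from h import *
bot.snapshot("scene");print(tool()[:2]); w=shot("w15")
print(w[0]["origin"],rect(*w,(.391,.318),.1,.055,(0,0,0),(180,130,80))[:3],rect(*w,(.391,.318),.1,.015,(8,30,100),(25,180,255))[:3])
cv2.imwrite("pics/m15.png",rectify(*w,(.391,.318),.1,.055,3))
```

```text
(array([0.39125472, 0.24405641, 0.30058485]), np.float64(-0.6247520376523281))
[0.3917471  0.31816626 0.44219208] (array([0.3907, 0.3189], dtype=float32), [np.float32(58.6), np.float32(137.1)], np.float32(-2.46)) (array([0.387 , 0.3078], dtype=float32), [np.float32(59.1), np.float32(157.3)], np.float32(-2.52))
```

View pics/m15.png

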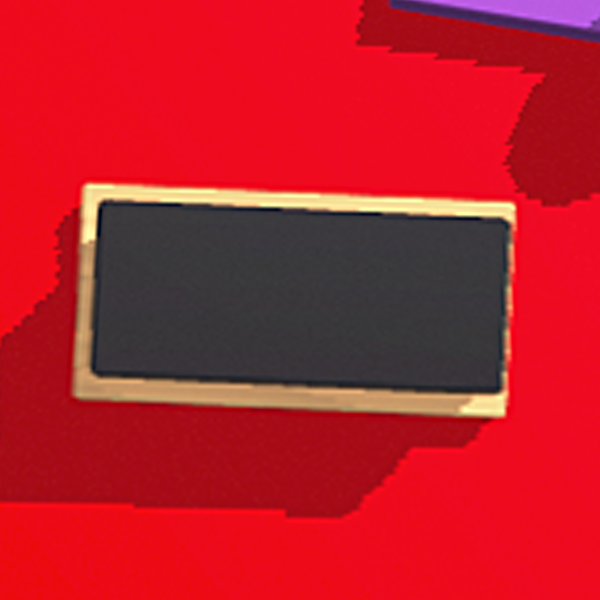

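Run:
```python
from h import *
w=load("w15")
for s in(.0148,.015):
    r=rectify(*w,(.391,.318),.098,.015,4); hs=cv2.cvtColor(r,cv2.COLOR_BGR2HSV)
    m=cv2.inRange(hs,np.array([6,20,90]),np.array([30,190,255]))|cv2.inRange(hs,np.array([0,0,0]),np.array([180,130,90]))
    m=cv2.morphologyEx(m,cv2.MORPH_OPEN,np.ones((9,9)))
    k=max(cv2.findContours(m,cv2.RETR_EXTERNAL,cv2.CHAIN_APPROX_NONE)[0],key=cv2.contourArea)
    (x,y),d,a=cv2.minAreaRect(k); print(.293+x/4000,.416-y/4000,np.array(d)/4,a)
print(rect(*w,(.391,.318),.098,.055,(0,0,0),(180,130,90),4)[:3])
```

```text
0.38859800720214843 0.3179501647949219 [160.13453674  80.07133484] 2.5410447120666504
0.38859800720214843 0.3179501647949219 [160.13453674  80.07133484] 2.5410447120666504
(array([0.3907, 0.3189], dtype=float32), [np.float32(58.9), np.float32(137.6)], np.float32(-2.65))
```

The case is about 2 mm off in x and 1 mm in y. I'll regrip it and nudge it.

>>> drive_tool --pt "0 40 -50 -92 80" --pt "0 75 -100 -92 80" --pt "0 75 -150 -92 80" --pt "0 75 -150 -92 80" --pt "0 75 -150 -92 80" --pt "0 75 -150 -92 80" --pt "0 75 -150 -92 80" --pt "0 75 -150 -92 80" --pt "0 75 -150 -92 80" --pt "0 75 -180 -92 80"

```text
time_s: 36.75
eef_pos: [0.393, 0.32, 0.1221]
orientation: [-3.138, 0.073, -0.009]
ft_force: [-0.3, 1.0, 0.5]
finger_gap: 0.0799
grip_force: 0.0
```

>>> drive_tool --pt "0 0 -50 0 80" --pt "0 0 -85 0 80" --pt "0 0 -94 0 80" --pt "0 0 -94 0 80" --pt "0 0 -94 0 80" --pt "0 0 -94 0 80"

```text
time_s: 37.5
eef_pos: [0.3916, 0.3192, 0.0281]
orientation: [-3.139, 0.072, -0.004]
ft_force: [-0.2, 0.7, -0.1]
finger_gap: 0.0796
grip_force: 0.0
```

>>> drive_tool --pt "0 0 0 0 48" --pt "0 0 0 0 48" --pt "0 0 0 0 48" --pt "0 0 0 0 48" --pt "0 0 0 0 48" --pt "0 0 5 0 48" --pt "0 0 5 0 48" --pt "0 0 5 0 48"

```text
time_s: 38.5
eef_pos: [0.3906, 0.3187, 0.0317]
orientation: [3.141, -0.072, -0.0]
ft_force: [1.2, 0.1, -2.1]
finger_gap: 0.059
grip_force: 54.3
```

>>> drive_tool --pt "-2.2 -1 0 0 48" --pt "-2.2 -1 0 0 48" --pt "-2.2 -1 0 0 48" --pt "-2.2 -1 -4 0 48" --pt "-2.2 -1 -5 0 48" --pt "-2.2 -1 -5 0 48" --pt "-2.2 -1 -5 0 48" --pt "-2.2 -1 -5 0 48"

```text
time_s: 39.5
eef_pos: [0.3888, 0.3179, 0.0279]
orientation: [-3.14, 0.072, -0.002]
ft_force: [-1.2, -0.8, 8.4]
finger_gap: 0.0595
grip_force: 55.6
```

>>> drive_tool --pt "0 0 0 0 76" --pt "0 0 0 0 76" --pt "0 0 0 0 76" --pt "0 0 0 0 76" --pt "0 0 40 0 76" --pt "0 0 100 0 76" --pt "0 -30 160 10 80" --pt "0 -60 220 20 80" --pt "0 -75 260 30 80" --pt "0 -75 275 40 80"

```text
time_s: 40.75
eef_pos: [0.3897, 0.2421, 0.3051]
orientation: [2.974, 1.012, 0.01]
ft_force: [0.5, 0.6, -0.2]
finger_gap: 0.0803
grip_force: 0.0
```

>>> drive_tool --pt "0 0 0 52 80" --pt "0 0 0 52 80" --pt "0 0 0 52 80" --pt "0 0 0 52 80" --pt "0 0 0 52 80" --pt "0 0 0 52 80" --pt "0 0 0 52 80" --pt "0 0 0 52 80"

```text
time_s: 41.75
eef_pos: [0.3884, 0.2428, 0.3018]
orientation: [-2.235, -2.208, 0.0]
ft_force: [0.6, 1.0, -0.8]
finger_gap: 0.0795
grip_force: 0.0
```

```bash
cat >> h.py <<'E'
def outline(w,c,half,z,dark=True,res=4):
    "outline of slab + what stands on it (from overhead) on plane z"
    r=rectify(*w,c,half,z,res); hs=cv2.cvtColor(r,cv2.COLOR_BGR2HSV)
    m=cv2.inRange(hs,np.array([6,20,90]),np.array([30,190,255]))|(cv2.inRange(hs,np.array([0,0,0]),np.array([180,130,90])) if dark else cv2.inRange(hs,np.array([0,0,150]),np.array([180,70,255])))
    m=cv2.morphologyEx(m,cv2.MORPH_OPEN,np.ones((9,9)))
    k=max(cv2.findContours(m,cv2.RETR_EXTERNAL,cv2.CHAIN_APPROX_NONE)[0],key=cv2.contourArea)
    (x,y),d,a=cv2.minAreaRect(k); return np.round([c[0]-half+x/res/1000,c[1]+half-y/res/1000,*np.array(d)/res,a],4)
E
python3 - <<'E'
from h import *
bot.snapshot("scene");print(tool()[:2]); w=shot("w16")
print(outline(w,(.391,.318),.098,.015),rect(*w,(.391,.318),.098,.055,(0,0,0),(180,130,90),4)[:3])
E
```

```text
(array([0.3884815 , 0.24278702, 0.30178174]), np.float64(-0.6826000261301068))
[  0.3886   0.3179 160.0686  80.0398   2.5261] (array([0.3884, 0.3181], dtype=float32), [np.float32(59.0), np.float32(137.5)], np.float32(-2.65))
```

>>> drive_tool --pt "60 0 0 0 80" --pt "120 -10 0 0 80" --pt "180 -12 0 0 80" --pt "238 -12 0 0 80" --pt "238 -12 0 0 80" --pt "238 -12 0 0 80" --pt "238 -12 0 0 80" --pt "238 -12 0 0 80"

```text
time_s: 42.85
eef_pos: [0.6254, 0.2312, 0.3026]
orientation: [2.233, 2.21, 0.0]
ft_force: [-0.2, 0.2, 0.2]
finger_gap: 0.0798
grip_force: 0.0
```

Run:
```python
from h import *
bot.snapshot("scene");print(tool()[:2]); w=shot("w17")
print(outline(w,(.629,.306),.07,.015,False),[rect(*w,(.629,.306),.06,.051,(0,0,v),(180,40,255),4)[:3] for v in(200,225)])
```

```text
(array([0.6256089 , 0.23114438, 0.30256179]), np.float64(-0.5888801210231231))
[  0.6291   0.3058 108.5056  78.0792   6.0185] [(array([0.6283, 0.3067], dtype=float32), [np.float32(57.8), np.float32(88.0)], np.float32(-6.08)), (array([0.6285, 0.3068], dtype=float32), [np.float32(57.6), np.float32(87.7)], np.float32(-6.22))]
```

```bash
python3 -c "
from bench import bot
print(bot.finish_job())"
```

```text
the job is handed in; nothing more can be done
None
```

The job is done and handed in at about 43 s: the square tin is flat in the returns tray, and the round tin is in its seat about 1 mm off centre. The white carton (about 1 mm off) and the black case (under 0.5 mm off) are centred and squared on their plinths, and in the last picture of the board the two original round tins were still in place.

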